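# Park a tube rotator with its sample upright and set the index pin

### The arm

A 6-joint arm with a two-finger parallel gripper is mounted at the origin on a cart in front of the work surface, level with it; the furniture and walls round the work are solid. World frame = base frame: x ahead of the robot, y to its left, z up, the work surface at z = 0. Lengths are in m, angles in degrees, forces in N, time in s.
With the tool pointing down it reaches from about 0.3 to 0.75 m from the base axis. Payload 8.5 kg.
Tool frame: the origin (TCP) lies on the centre line of the jaws, within the pads' length; the fingertips stand 11 mm ahead of it and the grasp point (between the pads) lies 8 mm behind it; z points along the fingers, y is the line along which they close (so a half turn about z gives the same grasp; the last joint's range is limited). The gripper opens to 85 mm and grips with 20 to 120 N. Pads are 22 mm wide; open, the fingers measure 114 mm over their backs; the gripper's body (76 mm by 85 mm) begins 54 mm behind the grasp point. The pads swing forward as they close: fully open they stand 13 mm farther back than shut.
Start: joints at [55.674, 21.807, 74.336, -0, 83.858, -12.336], TCP at [0.206, 0.51, 0.242] pointing down, gripper open.
Joint ranges: [-178.18, 178.18], [-50.72, 133.34], [12.68, 142.11], [-81.47, 261.47], [9.98, 163.14], [-165.26, 165.26]. Speed limits (degrees/s): [136.94, 136.94, 180, 180, 180, 180].

### API

Orientations are given as a 3x3 rotation matrix whose columns are the frame's x, y, z axes.
In Python, from rig import env gives the robot as it stands.
- The arm moves only by the tool creep_tool, called after ">>>" as name(argument=value, ...), one argument or row to a line, values as JSON. Schema: {"type":"object","properties":{"rows":{"type":"array","items":{"type":"object","properties":{"sx":{"type":"number"},"sy":{"type":"number"},"sz":{"type":"number"},"yaw":{"type":"number"},"aperture":{"type":"number"}},"additionalProperties":false,"required":["aperture"]},"minItems":1,"maxItems":10},"grip_force":{"type":"number"},"only":{"type":"string"},"quiet":{"type":"boolean"},"lines":{"type":"string"}},"required":["rows"],"additionalProperties":false}. rows is a list of rows, 1 to 10 of them, each an object with the fields sx, sy, sz (the shift in m), yaw (a turn about the tool's z in degrees), aperture (the finger opening in m); a field left out counts as zero (the opening has to be given); each row shifts and turns the commanded pose from where the row before left it, along the tool's axes as they then stand; what a row does not reach is not made up. A row lasts 1/10 s, in which the tool goes at most 0.05 m and 8.59 degrees, less where a joint would pass 70% of its speed; a pose out of reach is approached as far as the arm can. The fingers move at their own pace and stop on an object; grip_force is the grip in N (left out, the last holds). Time passes only in rows, so rows that do not move let the fingers close. The tool returns the time, the measured TCP pose, the force, the opening and the grip force at its end. only (a regular expression) keeps the lines of the reply that match it, lines (a string "A,B") keeps lines A to B, and quiet returns only ok. Input that does not fit is refused with a message, and nothing moves.
- env.observe(): the state, without advancing time (a new reading comes with each control period).
- env.get_image(name): name is "scene" or "top" or "wrist"; returns a dict with "pixels" (384x512x3 uint8, red, green, blue), "K" (3x3 intrinsics, pixels), "extrinsics" (4x4, takes a point from world to camera coordinates). Camera axes: x right, y down, z forward; pixel columns grow to the right and rows downward; lengths in m; the calibration is good to about 2 mm. A picture is of the moment at which its call begins. There is no depth.
- env.close_job(): hands the job in; it is judged then, once.
The state is a dict: "time_s": time; "q": joint angles; "qvel": joint speeds; "joint_efforts": joint torques, N m; "position": TCP position; "tool_rot": TCP orientation; "ft_force": force on the tool from outside, world axes, zero at the start; "wrist_torque": the same for the moment, N m; "grip_width": finger opening in m; "gripper_force": force on a finger pad.
Only numpy, scipy, OpenCV 4.12 (cv2) and the standard library are available. Lean on these libraries where they do the work, as an engineer would, in place of code of your own. Each camera call takes 0.05 s, during which the arm holds its last target. There are 200 camera calls.

### The job

The tube rotator has stopped with its sample tube lying over, and the tube must stand upright before it is opened. Push the arms of the wheel round with closed fingertips, one after another, until the arm that carries the tube points straight up, cap on top; then press the index pin on top of the housing fully down to lock the wheel there. Grip nothing, push gently, and leave the rotator and the things round it where they are.

Things in the scene. Friction and masses are not known exactly. Their poses are not given: they have to be found in the camera images.
- rotator: tube rotator, loose, 5 kg, on rubber feet: white housing on a dark base plate 205 x 165 mm. Origin: centre of its underside, on the bench; +z up. The housing spans x -50 to +70, y -75 to +75 mm in this frame, its top 185 mm above the bench. The wheel stands upright in front of it on the -x side, which faces the robot within 20 degrees
- hub (a point): centre of the wheel, at (-90, 0, 135) mm in the rotator's frame. The wheel turns about the rotator's x axis, so it lies in the rotator's y-z plane, 40 mm in front of the housing. It has no rim: a hub disc of 30 mm radius and six plain dark metal arms, 60 degrees apart, one of them with the tube
- tube_arm_end (a point): tip of the arm that carries the tube, 92 mm from the wheel's centre. Every arm is 22 mm wide in the wheel's plane, its end rounded to 11 mm radius, 10 mm thick (5 mm to each side of that plane), with a narrower spring clip on its front, 42 to 66 mm from the centre, reaching 21 mm forward of the plane. An arm that leans far over jams if pushed level: follow its arc
- carousel (a joint): angle of the wheel (rad). 0 or any full turn: the tube's arm points straight up. It grows clockwise as the robot sees it, looking along +x: at +1.57 that arm points to the rotator's -y side (right), at -1.57 to +y. It turns either way without end against a steady friction of 0.1 N m (1 to 2.5 N at an arm) and stays where it is left
- sample_tube: the one capped tube, white, 64 mm long, 17 mm over its cap, clipped fast to the front of one arm, cap outwards; the five other clips are empty. Origin: centre of the cap's top, 86 mm from the wheel's centre and 14 mm in front of its plane; +z along the arm, away from the hub
- index_pin (a joint): travel of the index pin (m): 0 up, 0.009 fully down; stays where left, takes 2 to 10 N. In the housing it enters one of six notches, one for each arm, of a disc on the wheel's shaft. With an arm within 6 degrees of straight up it pulls the wheel true as it goes down; well off that it strikes the disc after about 2 mm and stops
- pin_top (a point): centre of the top of the index pin's round black head (29 mm across) on top of the housing, above the rotator's origin and so 90 mm behind the wheel's plane; 217 mm above the bench when up, 208 mm when down
- timer: grey lab timer, 62 x 66 x 18 mm, to the rotator's left; a bystander, to be left alone. Origin: centre of its underside
- bottle_mid: squat white square bottle, 55 mm wide, 44 mm tall, left of the housing; a bystander, to be left alone. Origin: centre of its underside
- bottle_amber: squat white square bottle, 56 mm wide, 44 mm tall, right of the housing; a bystander, to be left alone. Origin: centre of its underside
- petri_0: covered petri dish, 61 mm across, 14 mm tall, to the rotator's right; a bystander, to be left alone. Origin: centre of its underside
- clear_cup: small clear plastic cup, 39 mm across, 27 mm tall, at the near left; a bystander, to be left alone
- marker_black: white marker pen with a black cap, 135 mm long, 13 mm thick, lying near the front edge; a bystander, to be left alone

How it is judged:
By the outcome, as a careful person would: the job done as asked, in the order asked, and still so for the second after the job is handed in, with the robot touching nothing.
It also fails if it takes over 61 s, if anything falls off the work surface, if the arm or the gripper's body presses on something with over 40 N, if the wrist force passes 120 N, or if a joint passes its speed limit or range.

## Working session

There is one attempt and no reset: what is moved stays moved. The work goes in short steps, Python scripts to look and compute and a tool call to move; the robot and the scene stay as the last step left them, time stands still between calls to the robot, and variables do not carry over. Pictures are saved under pics/ and viewed, at most 10 in all, crops included, and the job is handed in when it is done.

```bash
ls; mkdir -p pics; python3 - <<'E'
from rig import env
import cv2,numpy as np
o=env.observe(); print(o['time_s'],o['position'],np.round(o['tool_rot'],3).tolist())
for n in('scene','top'):
    d=env.get_image(n); cv2.imwrite(f'pics/{n}0.png',d['pixels'][:,:,::-1]); np.savez(f'pics/{n}0.npz',**d)
    print(n,d['K'].tolist(),np.round(d['extrinsics'],4).tolist())
E
```

```text
pics
rig.py
0.0 [0.2057764  0.50974872 0.24168382] [[-0.927, 0.374, -0.001], [0.374, 0.927, -0.001], [0.0, -0.002, -1.0]]
scene [[485.568877352222, 0.0, 260.7478766786978], [0.0, 485.568877352222, 188.46733961088043], [0.0, 0.0, 1.0]] [[0.6402, -0.768, -0.0162, -0.3892], [-0.3341, -0.2594, -0.9062, 0.3271], [0.6917, 0.5855, -0.4226, 0.8621], [0.0, 0.0, 0.0, 1.0]]
top [[398.47074931651224, 0.0, 257.86593344302617], [0.0, 398.47074931651224, 197.9778494473535], [0.0, 0.0, 1.0]] [[0.0286, -0.9996, -0.0011, -0.0553], [-0.9864, -0.028, -0.1618, 0.5774], [0.1617, 0.0057, -0.9868, 1.2846], [0.0, 0.0, 0.0, 1.0]]
```

View pics/scene0.png

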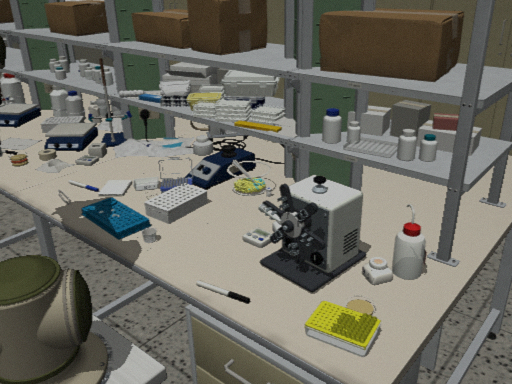

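View pics/top0.png

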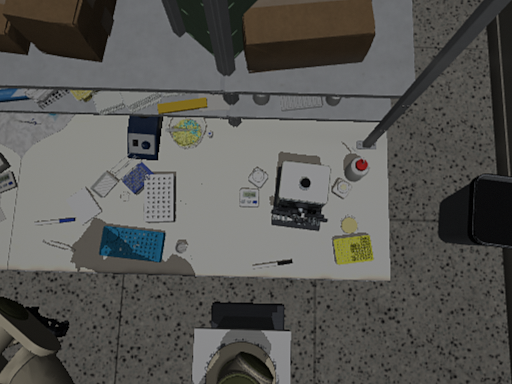

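The scene view shows the rotator at about (315,225), with its pin head at (320,184) and the hub near (291,226). In the top view the pin head is at (305,183) and the wheel is a dark bar around (300,215). Next I'll measure the pin and the yaw, and crop the wheel.

```bash
cat > h.py <<'E'
import numpy as np,cv2
def load(n): return dict(np.load(f'pics/{n}.npz'))
def ray(d,uv):
    E=d['extrinsics'];R=E[:3,:3];c=-R.T@E[:3,3]
    return c,R.T@np.linalg.inv(d['K'])@[uv[0],uv[1],1]
def onz(d,uv,z):
    c,r=ray(d,uv);return c+r*(z-c[2])/r[2]
def onplane(d,uv,p,n):
    c,r=ray(d,uv);return c+r*(np.dot(p-c,n)/np.dot(r,n))
def proj(d,p):
    E=d['extrinsics'];q=d['K']@(E[:3,:3]@np.asarray(p)+E[:3,3]);return q[:2]/q[2]
def tri(d1,u1,d2,u2):
    P=[d['K']@d['extrinsics'][:3] for d in(d1,d2)]
    X=cv2.triangulatePoints(P[0],P[1],np.float64(u1),np.float64(u2));return (X[:3]/X[3]).ravel()
E
python3 - <<'E'
from h import *
s=load('scene0');t=load('top0')
def blob(d,box,f):
    x0,y0,x1,y1=box;g=d['pixels'][y0:y1,x0:x1].max(2);m=f(g).astype(np.uint8)
    n,l,st,c=cv2.connectedComponentsWithStats(m);i=1+np.argmax(st[1:,4]);return c[i]+[x0,y0],st[i]
ct,st=blob(t,(292,172,318,195),lambda g:g<70);print('top pin',ct,st,onz(t,ct,.217))
# housing top: white
g=t['pixels'][155:212,270:335];m=(g.min(2)>190).astype(np.uint8)
n,l,stt,c=cv2.connectedComponentsWithStats(m)
i=l[20,22] or 1+np.argmax(stt[1:,4]);print(stt[i])
cn=max(cv2.findContours((l==i).astype(np.uint8),0,2)[0],key=cv2.contourArea)
r=cv2.minAreaRect(cn);b=cv2.boxPoints(r)+[270,155]
print([np.round(onz(t,p,.185),4).tolist() for p in b])
a=cv2.resize(s['pixels'][165:290,255:370],None,fx=5,fy=4.8,interpolation=cv2.INTER_CUBIC)[:,:,::-1]
a=cv2.convertScaleAbs(a,alpha=1.6,beta=10)
cv2.imwrite('pics/sc.png',a)
E
```

```text
top pin [304.87012987 182.37662338] [ 8  6 10 10 77] [ 0.60108477 -0.17604626  0.217     ]Traceback (most recent call last):
  File "<stdin>", line 10, in <module>
    return _wrapfunc(a, 'argmax', axis=axis, out=out, **kwds)
    return bound(*args, **kwds)
ValueError: attempt to get argmax of an empty sequence
```

```bash
python3 - <<'E'
from h import *
s=load('scene0');t=load('top0')
print(t['pixels'][185,270:335].mean(1).astype(int).tolist());print(t['pixels'][150:215,290].mean(1).astype(int).tolist())
def up(im,box,k,f):
    x0,y0,x1,y1=box;a=cv2.resize(im[y0:y1,x0:x1],None,fx=k,fy=k,interpolation=cv2.INTER_CUBIC)[:,:,::-1]
    return cv2.convertScaleAbs(a,alpha=f,beta=10)
cv2.imwrite('pics/sc.png',np.hstack([up(s['pixels'],(255,170,345,290),5,1.5),cv2.resize(up(t['pixels'],(262,145,332,245),5,1.5),(350,600))]))
E
```

```text
[138, 138, 138, 140, 149, 94, 23, 16, 13, 49, 122, 144, 142, 140, 140, 140, 140, 140, 141, 141, 140, 140, 140, 140, 140, 140, 141, 143, 130, 117, 113, 63, 6, 6, 13, 15, 13, 13, 1, 35, 127, 148, 142, 140, 139, 140, 140, 140, 140, 141, 140, 140, 140, 140, 140, 140, 140, 143, 121, 130, 144, 123, 116, 83, 67]
[139, 141, 134, 102, 77, 80, 82, 81, 81, 82, 65, 93, 135, 143, 141, 140, 141, 141, 139, 140, 141, 140, 140, 141, 140, 140, 140, 140, 140, 141, 140, 141, 140, 140, 140, 140, 140, 140, 141, 141, 140, 140, 140, 140, 140, 140, 141, 145, 120, 84, 53, 19, 19, 12, 13, 14, 14, 13, 20, 28, 31, 29, 32, 34, 41]
```

View pics/sc.png

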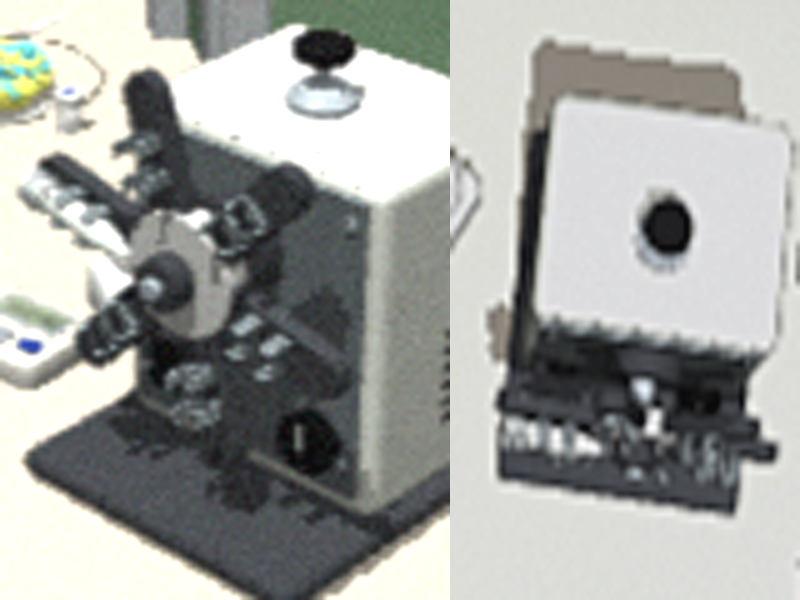

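Left panel: the tube, a white body with a grey cap, points up-left. Its arm tip is at about scene px (264,203), and arms at (284,187), (313,206) and (274,238) can also be seen. Right panel: the housing top is a clear light quadrilateral. Now I'll work out the yaw, hub and wheel angle.

```bash
cat >> h.py <<'E'
def yawfit(t,w=(272,155,334,205)):
    x0,y0,x1,y1=w
    g=cv2.GaussianBlur(t['pixels'][y0:y1,x0:x1].mean(2).astype(np.float32),(3,3),0)
    m=((g>128)&(g<160)).astype(np.uint8);n,l,st,c=cv2.connectedComponentsWithStats(m,connectivity=4)
    i=l[190-y0,290-x0];cn=max(cv2.findContours((l==i).astype(np.uint8),0,1)[0],key=cv2.contourArea)
    P=np.array([onz(t,p,.185)[:2] for p in cn[:,0]+[x0,y0]],np.float32)
    return st[i],cv2.minAreaRect(P),cv2.boxPoints(cv2.minAreaRect(P))
E
python3 - <<'E'
from h import *
s=load('scene0');t=load('top0')
print(yawfit(t))
o=np.array(onz(t,(304.87,182.38),.217));
# scene pin dark head centroid
g=s['pixels'][172:196,308:332].max(2);m=(g<75).astype(np.uint8);n,l,st,c=cv2.connectedComponentsWithStats(m);i=1+np.argmax(st[1:,4]);print(st[i],c[i]+[308,172],proj(s,o),onz(s,c[i]+[308,172],.213),tri(s,c[i]+[308,172],t,(304.87,182.38)))
for y in(-12,-8,-4,0,4):
    a=np.radians(y);X=np.array([np.cos(a),np.sin(a),0]);Y=np.array([-X[1],X[0],0])
    O=np.r_[o[:2],0];hub=O-.09*X+[0,0,.135]
    print(y,hub.round(4),proj(s,hub),[ (round(np.degrees(np.arctan2(-q@Y,q[2])),1),round(np.hypot(q@Y,q[2]),4)) for q in [onplane(s,p,hub,X)-hub for p in [(264,203),(284,185),(316,205),(271,240)]]])
E
```

```text
(array([   8,    0,   54,   50, 1825], dtype=int32), ((0.6196205615997314, -0.18480944633483887), (0.15898500382900238, 0.15138477087020874), 89.89204406738281), array([[ 0.54377854, -0.2641592 ],
       [ 0.695163  , -0.2644444 ],
       [ 0.6954626 , -0.10545969],
       [ 0.5440781 , -0.10517448]], dtype=float32))
[ 6  2 13 13 99] [319.83838384 179.48484848] [317.80225123 177.39958114] [ 0.60187976 -0.18109186  0.213     ] [ 0.60362201 -0.17834591  0.21133553]
-12 [ 0.513  -0.1573  0.135 ] [287.05909624 222.19748228] [(np.float64(-78.8), np.float64(0.0826)), (np.float64(-7.2), np.float64(0.0869)), (np.float64(48.8), np.float64(0.1162)), (np.float64(-141.7), np.float64(0.0913))]
-8 [ 0.512  -0.1635  0.135 ] [289.01803612 223.23536886] [(np.float64(-75.8), np.float64(0.0832)), (np.float64(-10.5), np.float64(0.0883)), (np.float64(46.3), np.float64(0.105)), (np.float64(-139.4), np.float64(0.0896))]
-4 [ 0.5113 -0.1698  0.135 ] [291.13451839 224.21364941] [(np.float64(-73.2), np.float64(0.0847)), (np.float64(-13.6), np.float64(0.0902)), (np.float64(43.4), np.float64(0.0954)), (np.float64(-136.9), np.float64(0.0884))]
0 [ 0.5111 -0.176   0.135 ] [293.39836058 225.12607203] [(np.float64(-71.0), np.float64(0.087)), (np.float64(-16.4), np.float64(0.0924)), (np.float64(40.2), np.float64(0.0873)), (np.float64(-134.1), np.float64(0.0877))]
4 [ 0.5113 -0.1823  0.135 ] [295.79818442 225.96668578] [(np.float64(-69.1), np.float64(0.09)), (np.float64(-19.1), np.float64(0.0949)), (np.float64(36.5), np.float64(0.0803)), (np.float64(-131.2), np.float64(0.0875))]
```

```bash
python3 - <<'E'
from h import *
t=load('top0')
g=t['pixels'].mean(2).astype(int)
A=[onz(t,p,.185) for p in [(279,198.3),(326,204.7),(330,165.8),(283.6,161.3)]]
for i in range(4):
    v=A[(i+1)%4]-A[i];print(A[i].round(4),np.linalg.norm(v).round(4),np.degrees(np.arctan2(v[1],v[0])).round(1))
B=[onz(t,p,.012) for p in [(272,225.3),(319.6,230.8)]];v=B[1]-B[0];print(B,np.degrees(np.arctan2(v[1],v[0])),np.linalg.norm(v))
# back edge: threshold plain bench
def edge(cols,r0,r1,lo):
    out=[]
    for c in cols:
        k=g[r0:r1,c]; j=np.argmax(np.abs(np.diff(k[::1]))*1.0); out.append((c,r0+j+.5))
    return out
for nm,cols,r0,r1,z in [('back',range(288,326,3),155,172,.185),('plate front',range(276,316,3),218,240,.01)]:
    e=np.array(edge(cols,r0,r1,0));print(nm,e[:,1].tolist());P=np.array([onz(t,p,z)[:2] for p in e])
    l=cv2.fitLine(P.astype(np.float32),cv2.DIST_HUBER,0,.001,.001).ravel();print(np.degrees(np.arctan2(l[1],l[0])),l)
for nm,rows,c0,c1 in [('right',range(170,200,3),320,336),('left',range(165,196,3),272,290)]:
    e=np.array([(c0+np.argmax(np.abs(np.diff(g[r,c0:c1])))+.5,r) for r in rows]);print(nm,e[:,0].tolist());P=np.array([onz(t,p,.185)[:2] for p in e])
    l=cv2.fitLine(P.astype(np.float32),cv2.DIST_HUBER,0,.001,.001).ravel();print(np.degrees(np.arctan2(l[1],l[0])),l)
E
```

```text
[ 0.557  -0.1028  0.185 ] 0.1413 -96.2
[ 0.5416 -0.2433  0.185 ] 0.1201 -5.7
[ 0.6611 -0.2553  0.185 ] 0.1412 85.9
[ 0.6712 -0.1145  0.185 ] 0.1148 174.2
[array([ 0.49196156, -0.08923791,  0.012     ]), array([ 0.47790303, -0.25069472,  0.012     ])] -94.97636308741002 0.16206770994135286
back [161.5, 161.5, 161.5, 162.5, 162.5, 162.5, 163.5, 155.5, 163.5, 163.5, 156.5, 165.5, 163.5]
86.56784 [ 0.05986657  0.9982064   0.6677964  -0.1825127 ]
plate front [224.5, 225.5, 225.5, 226.5, 226.5, 220.5, 227.5, 227.5, 228.5, 228.5, 228.5, 229.5, 229.5, 229.5]
84.38134 [ 0.09790692  0.99519557  0.48703438 -0.17222014]
right [329.5, 329.5, 328.5, 328.5, 334.5, 334.5, 332.5, 330.5, 334.5, 326.5]
3.5923169 [ 0.99803513  0.06265669  0.6065993  -0.2579589 ]
left [281.5, 281.5, 276.5, 280.5, 280.5, 275.5, 279.5, 275.5, 278.5, 278.5, 274.5]
-9.910083 [ 0.98507905 -0.17210247  0.61013734 -0.10057039]
```

```bash
cat >> h.py <<'E'
YAW=np.radians(-5.3);O=np.array([.601,-.177,0]);RX=np.array([np.cos(YAW),np.sin(YAW),0]);RY=np.array([-RX[1],RX[0],0])
def where(*tg):
    """fingertip pose in rotator frame, and tool-axis deltas to (X,Y,Ztip) targets in mm"""
    from rig import env
    o=env.observe();T=np.array(o['tool_rot']);p=np.array(o['position'])+.011*T[:,2]
    q=p-O;print('t',round(o['time_s'],2),'tip rot-frame mm',np.round([q@RX*1e3,q@RY*1e3,p[2]*1e3],1),'ft',np.round(o['ft_force'],1),'w',round(o['grip_width'],4),'toolx yaw err',round(np.degrees(np.arctan2(-T[:,0]@RY,-T[:,0]@RX)),1))
    for g in tg:
        g=np.array(g)/1e3;w=O+RX*g[0]+RY*g[1];w[2]=g[2];d=T.T@(w-p);print('  to',g*1e3,'delta',d.round(4));
E
```

>>> creep_tool(
  rows=[
    {"sz":-0.04, "yaw":-8.3, "aperture":0},
    {"sz":-0.03, "yaw":-8.4, "aperture":0},
    {"aperture":0},
    {"aperture":0},
  ],
)

```text
time_s: 0.5
position: [0.2059, 0.5099, 0.312]
tool_rot: [[-0.996, 0.094, -0.0], [0.094, 0.996, -0.0], [0.0, -0.0, -1.0]]
ft_force: [-0.1, 0.3, -0.3]
grip_width: 0.0281
gripper_force: 0.0
```

```bash
python3 -c "
from h import *
where((-83,54,265))"
```

```text
t 0.5 tip rot-frame mm [-456.9  647.4  301. ] ft [-0.1  0.3 -0.3] w 0.0281 toolx yaw err -0.1
  to [-83.  54. 265.] delta [-0.3747 -0.5929  0.036 ]
```

>>> creep_tool(
  rows=[
    {"sx":-0.025, "sy":-0.04, "aperture":0},
    {"sx":-0.025, "sy":-0.04, "aperture":0},
    {"sx":-0.025, "sy":-0.04, "aperture":0},
    {"sx":-0.025, "sy":-0.04, "aperture":0},
    {"sx":-0.025, "sy":-0.04, "aperture":0},
    {"sx":-0.025, "sy":-0.04, "aperture":0},
    {"sx":-0.025, "sy":-0.04, "aperture":0},
    {"sx":-0.025, "sy":-0.04, "aperture":0},
    {"sx":-0.025, "sy":-0.04, "aperture":0},
    {"aperture":0},
  ],
)

```text
time_s: 1.5
position: [0.3983, 0.1267, 0.3106]
tool_rot: [[-0.995, 0.101, -0.003], [0.101, 0.995, -0.001], [0.003, -0.001, -1.0]]
ft_force: [0.3, 0.7, -0.9]
grip_width: 0.0002
gripper_force: 0.0
```

```bash
python3 -c "
from h import *
where((-83,54,265))"
```

```text
t 1.5 tip rot-frame mm [-229.9  283.6  299.6] ft [ 0.3  0.7 -0.9] w 0.0002 toolx yaw err -0.5
  to [-83.  54. 265.] delta [-0.1489 -0.2284  0.0345]
```

>>> creep_tool(
  rows=[
    {"sx":-0.022, "sy":-0.034, "aperture":0},
    {"sx":-0.022, "sy":-0.034, "aperture":0},
    {"sx":-0.022, "sy":-0.034, "aperture":0},
    {"sx":-0.022, "sy":-0.034, "aperture":0},
    {"sx":-0.022, "sy":-0.034, "aperture":0},
    {"sx":-0.022, "sy":-0.034, "aperture":0},
    {"sx":-0.012, "sy":-0.02, "sz":0.03, "aperture":0},
    {"aperture":0},
  ],
)

```text
time_s: 2.3
position: [0.5189, -0.1067, 0.2771]
tool_rot: [[-0.995, 0.096, -0.009], [0.096, 0.995, 0.004], [0.009, 0.003, -1.0]]
ft_force: [-0.2, 0.2, -0.4]
grip_width: -0.0001
gripper_force: 0.0
```

```bash
python3 - <<'E'
from h import *
from rig import env
where((-83,54,205))
a=[]
for n in('scene','top'):
    d=env.get_image(n); np.savez(f'pics/{n}1.npz',**d)
    x0,y0,x1,y1={'scene':(245,130,355,290),'top':(255,130,350,240)}[n]
    a.append(cv2.resize(d['pixels'][y0:y1,x0:x1],None,fx=3.7,fy=3.7 if n=='scene' else 592/110,interpolation=cv2.INTER_CUBIC))
h=min(x.shape[0] for x in a);cv2.imwrite('pics/c1.png',cv2.convertScaleAbs(np.hstack([x[:h] for x in a])[:,:,::-1],alpha=1.4,beta=10))
E
```

```text
t 2.3 tip rot-frame mm [-88.3  62.4 266.1] ft [-0.2  0.2 -0.4] w -0.0001 toolx yaw err -0.2
  to [-83.  54. 205.] delta [-0.0059 -0.0086  0.0611]
```

View pics/c1.png

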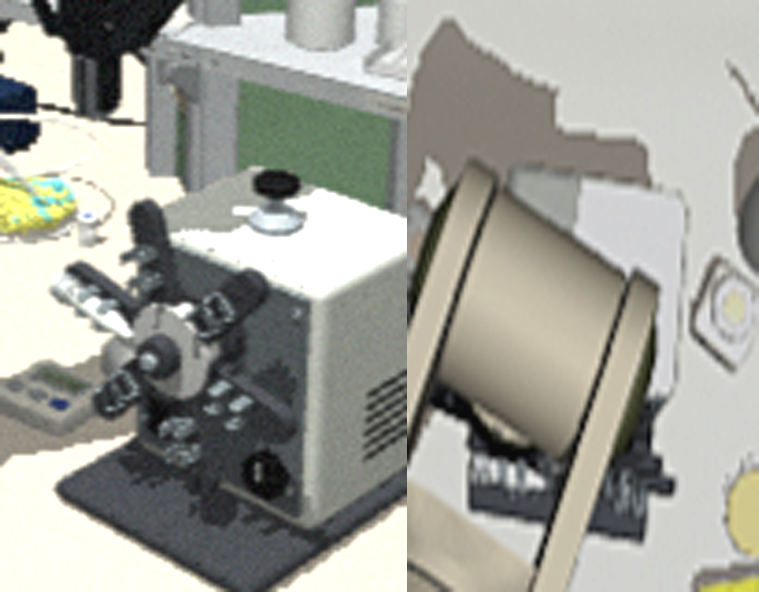

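The scene crop shows the closed fingertips at about px (271,160), up and left of the top arm's tip at (284,185). The tube arm is still lying left. Going down beside the top arm.

```bash
python3 -c "
from h import *
print(proj(load('scene1'),[.519,-.107,.266]))"
```

```text
[270.44687442 160.81165053]
```

>>> creep_tool(
  rows=[
    {"sx":-0.006, "sy":-0.006, "sz":0.02, "aperture":0},
    {"sz":0.02, "aperture":0},
    {"sz":0.018, "aperture":0},
    {"aperture":0},
  ],
)

```text
time_s: 2.8
position: [0.524, -0.1104, 0.2233]
tool_rot: [[-0.996, 0.091, -0.003], [0.091, 0.996, 0.002], [0.003, 0.001, -1.0]]
ft_force: [-0.0, 0.1, -0.3]
grip_width: 0.0003
gripper_force: 0.0
```

```bash
python3 -c "
from h import *
where((-83,43,205))"
```

```text
t 2.8 tip rot-frame mm [-82.9  59.3 212.3] ft [-0.   0.1 -0.3] w 0.0003 toolx yaw err 0.1
  to [-83.  43. 205.] delta [ 0.0001 -0.0163  0.0073]
```

>>> creep_tool(
  rows=[
    {"sy":-0.007, "sz":0.001, "aperture":0},
    {"sy":-0.007, "sz":0.001, "aperture":0},
    {"sy":-0.006, "aperture":0},
    {"sy":-0.007, "aperture":0},
    {"sy":-0.007, "aperture":0},
    {"sy":-0.0065, "aperture":0},
    {"sy":-0.0065, "aperture":0},
    {"aperture":0},
  ],
)

```text
time_s: 3.6
position: [0.5218, -0.1609, 0.2267]
tool_rot: [[-0.996, 0.093, 0.008], [0.093, 0.996, -0.005], [-0.008, -0.004, -1.0]]
ft_force: [-0.5, 0.9, 17.8]
grip_width: -0.0007
gripper_force: 6.7
```

```bash
python3 -c "
from h import *
where((-83,-1,209),(-83,-25,199))"
```

```text
t 3.6 tip rot-frame mm [-80.3   8.7 215.7] ft [-0.5  0.9 17.8] w -0.0007 toolx yaw err -0.1
  to [-83.  -1. 209.] delta [ 0.0028 -0.0096  0.0068]
  to [-83. -25. 199.] delta [ 0.0028 -0.0336  0.0169]
```

```bash
cat > look.py <<'E'
import sys
from h import *
from rig import env
n=sys.argv[1];d=env.get_image('scene');np.savez(f'pics/{n}.npz',**d)
cv2.imwrite(f'pics/{n}.png',cv2.convertScaleAbs(cv2.resize(d['pixels'][140:270,240:370],None,fx=4.6,fy=4.6,interpolation=cv2.INTER_CUBIC)[:,:,::-1],alpha=1.5,beta=12))
where()
E
python3 look.py s2
```

```text
t 3.65 tip rot-frame mm [-80.2   9.  215.4] ft [0.7 0.6 8.6] w 0.0001 toolx yaw err -0.0
```

View pics/s2.png

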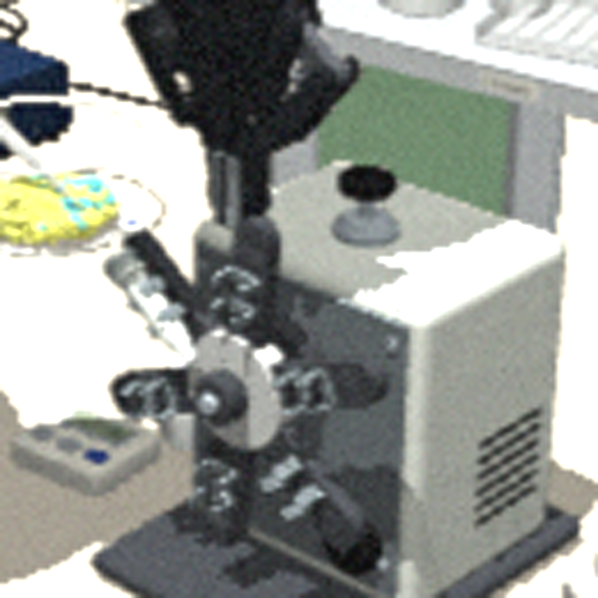

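The crop shows the arm I pushed is now near upright, with its tip at scene px (296,188). The tube arm's tip is at (269,191), and the fingertips are resting on the upright arm's rounded shoulder. I'll lift, move back left and go lower.

>>> creep_tool(
  rows=[
    {"sy":0.004, "sz":-0.01, "aperture":0},
    {"sy":0.014, "sz":-0.006, "aperture":0},
    {"sy":0.014, "aperture":0},
    {"sx":0.002, "aperture":0},
    {"aperture":0},
  ],
)

```text
time_s: 4.15
position: [0.5213, -0.1261, 0.238]
tool_rot: [[-0.996, 0.091, -0.001], [0.091, 0.996, 0.0], [0.001, 0.0, -1.0]]
ft_force: [0.4, 0.5, 0.8]
grip_width: 0.0001
gripper_force: 0.0
```

```bash
cat >> h.py <<'E'
HUB=O-.09*RX+[0,0,.135]
def ang(d,uv,f=0.):
    q=onplane(d,uv,HUB-f*RX,RX)-HUB+f*RX
    return np.degrees(np.arctan2(-q@RY,q[2])).round(1),np.hypot(q@RY,q[2]).round(4)
E
python3 -c "
from h import *
d=load('s2')
for p in[(296,188.5),(269.5,191),(323.5,221.5)]:print(ang(d,p),ang(d,p,.005))
where((-83,36,203))"
```

```text
(np.float64(8.5), np.float64(0.0909)) (np.float64(10.8), np.float64(0.0947))
(np.float64(-47.3), np.float64(0.0871)) (np.float64(-43.4), np.float64(0.086))
(np.float64(65.7), np.float64(0.0972)) (np.float64(64.8), np.float64(0.1021))
t 4.15 tip rot-frame mm [-84.1  43.3 227. ] ft [0.4 0.5 0.8] w 0.0001 toolx yaw err 0.1
  to [-83.  36. 203.] delta [-0.0011 -0.0073  0.024 ]
```

>>> creep_tool(
  rows=[
    {"sy":-0.008, "sz":0.01, "aperture":0},
    {"sy":-0.008, "sz":0.01, "aperture":0},
    {"sz":0.01, "aperture":0},
    {"aperture":0},
    {"aperture":0},
  ],
)

```text
time_s: 4.65
position: [0.52, -0.1429, 0.208]
tool_rot: [[-0.996, 0.093, -0.001], [0.093, 0.996, 0.0], [0.001, 0.0, -1.0]]
ft_force: [0.2, -0.4, 0.5]
grip_width: -0.0001
gripper_force: 0.0
```

```bash
python3 -c "
from h import *
where((-83,-9,198))"
```

```text
t 4.65 tip rot-frame mm [-83.8  26.5 197. ] ft [ 0.2 -0.4  0.5] w -0.0001 toolx yaw err -0.0
  to [-83.  -9. 198.] delta [-0.0008 -0.0355 -0.001 ]
```

>>> creep_tool(
  rows=[
    {"sy":-0.005, "aperture":0},
    {"sy":-0.005, "aperture":0},
    {"sy":-0.005, "aperture":0},
    {"sy":-0.005, "aperture":0},
    {"sy":-0.005, "aperture":0},
    {"sy":-0.005, "aperture":0},
    {"sy":-0.005, "aperture":0},
    {"aperture":0},
  ],
)

```text
time_s: 5.45
position: [0.5168, -0.1783, 0.2083]
tool_rot: [[-0.996, 0.093, -0.0], [0.093, 0.996, -0.0], [0.0, -0.0, -1.0]]
ft_force: [1.2, 0.1, -0.1]
grip_width: 0.0003
gripper_force: 0.0
```

```bash
python3 -c "
from h import *
where((-83,-9,198))"
```

```text
t 5.45 tip rot-frame mm [-83.7  -9.1 197.3] ft [ 1.2  0.1 -0.1] w 0.0003 toolx yaw err -0.0
  to [-83.  -9. 198.] delta [-0.0007  0.0001 -0.0007]
```

```bash
python3 look.py s3
```

```text
t 5.5 tip rot-frame mm [-83.7  -8.9 197.3] ft [ 1.  -0.3 -0.1] w -0.0 toolx yaw err -0.0
```

View pics/s3.png

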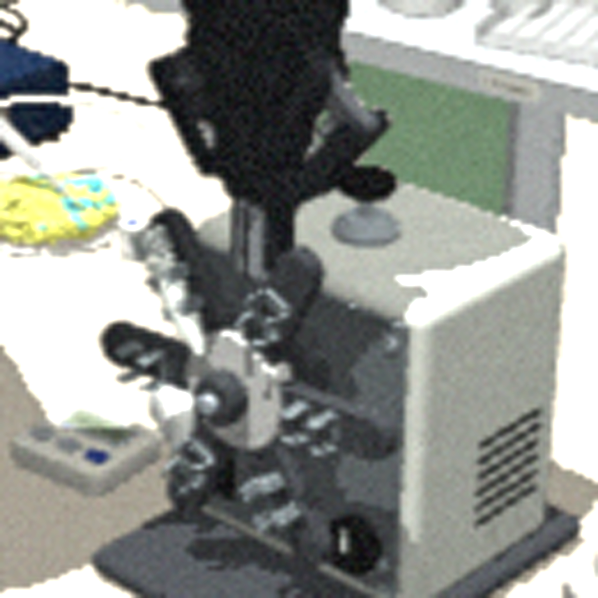

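Tube arm's tip is now at about scene px (276,187) and the pushed arm's tip at (307,195), with the fingers cleanly behind its trailing face. Carrying on along the arc.

>>> creep_tool(
  rows=[
    {"sy":-0.005, "sz":0.002, "aperture":0},
    {"sy":-0.005, "sz":0.003, "aperture":0},
    {"sy":-0.005, "sz":0.003, "aperture":0},
    {"sy":-0.005, "sz":0.004, "aperture":0},
    {"sy":-0.002, "sz":0.002, "aperture":0},
    {"aperture":0},
  ],
)

```text
time_s: 6.1
position: [0.5146, -0.1998, 0.1938]
tool_rot: [[-0.996, 0.093, -0.001], [0.093, 0.996, 0.0], [0.001, 0.0, -1.0]]
ft_force: [0.7, 0.3, -0.3]
grip_width: -0.0001
gripper_force: 0.0
```

```bash
python3 - <<'E'
from h import *
d=load('s3')
for p in[(307.4,195.4),(275.9,186.7)]:print(ang(d,p),ang(d,p,.005))
where()
from rig import env
s=env.get_image('scene');np.savez('pics/s4.npz',**s)
# predicted pixels of tube cap top / tube arm tip for angles
for a in(-16,-12,-8,-4,0):
    r=np.radians(a);u=-RY*np.sin(r)+np.array([0,0,np.cos(r)])
    print(a,'tip',proj(s,HUB+.092*u).round(1),'cap',proj(s,HUB+.086*u-.014*RX).round(1),'A tip',proj(s,HUB+.092*(-RY*np.sin(r+np.pi/3)+np.array([0,0,np.cos(r+np.pi/3)]))).round(1))
cv2.imwrite('pics/s4.png',cv2.convertScaleAbs(cv2.resize(s['pixels'][165:265,250:350],None,fx=6,fy=6,interpolation=cv2.INTER_CUBIC)[:,:,::-1],alpha=1.5,beta=12))
E
```

```text
(np.float64(27.9), np.float64(0.0954)) (np.float64(29.2), np.float64(0.1001))
(np.float64(-30.3), np.float64(0.0878)) (np.float64(-26.6), np.float64(0.0884))
t 6.1 tip rot-frame mm [-83.9 -30.7 182.8] ft [ 0.7  0.3 -0.3] w -0.0001 toolx yaw err -0.0
-16 tip [282.3 183.9] cap [278.4 188.6] A tip [314.4 206.2]
-12 tip [284.5 184.1] cap [280.4 188.8] A tip [316.1 208.9]
-8 tip [286.7 184.4] cap [282.5 189.1] A tip [317.6 211.7]
-4 tip [288.9 185. ] cap [284.6 189.7] A tip [318.9 214.5]
0 tip [291.2 185.8] cap [286.7 190.4] A tip [320.2 217.4]
```

View pics/s4.png

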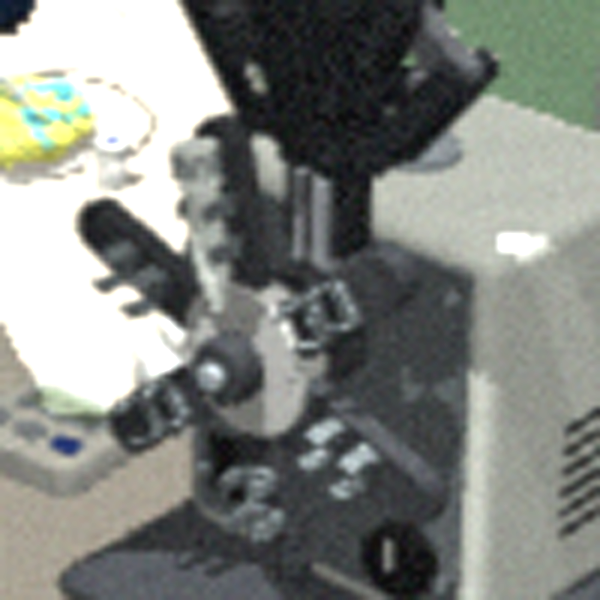

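The tube is nearly up: cap top at scene px (282.5,189) and arm tip at (286,185), so about -8°. The finger contact geometry gives -7°. Pushing the last 7°.

>>> creep_tool(
  rows=[
    {"sy":-0.002, "sz":0.002, "aperture":0},
    {"sy":-0.002, "sz":0.002, "aperture":0},
    {"sy":-0.0022, "sz":0.0015, "aperture":0},
    {"aperture":0},
  ],
)

```text
time_s: 6.55
position: [0.5141, -0.2058, 0.1885]
tool_rot: [[-0.996, 0.092, -0.0], [0.092, 0.996, 0.0], [0.001, 0.0, -1.0]]
ft_force: [0.1, 0.7, -0.3]
grip_width: -0.0001
gripper_force: 0.2
```

```bash
python3 - <<'E'
from h import *
where()
from rig import env
s=env.get_image('scene');np.savez('pics/s5.npz',**s)
cv2.imwrite('pics/s5.png',cv2.convertScaleAbs(cv2.resize(s['pixels'][165:265,250:350],None,fx=6,fy=6,interpolation=cv2.INTER_CUBIC)[:,:,::-1],alpha=1.5,beta=12))
E
```

```text
t 6.55 tip rot-frame mm [-83.8 -36.7 177.5] ft [ 0.1  0.7 -0.3] w -0.0001 toolx yaw err -0.0
```

View pics/s5.png

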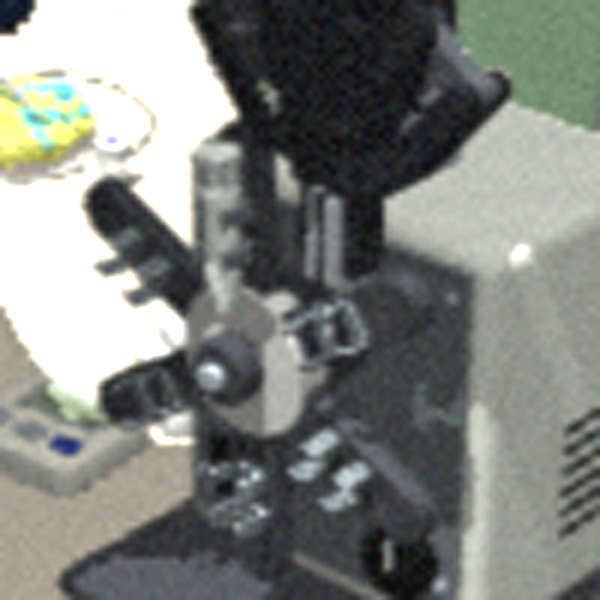

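Cap top is at scene px (286.3,190), against (286.7,190.4) predicted for 0°, so the tube is upright to within about 1°. Lifting off and moving over the pin.

>>> creep_tool(
  rows=[
    {"sz":-0.01, "aperture":0},
    {"sz":-0.02, "aperture":0},
    {"sz":-0.03, "aperture":0},
    {"sz":-0.03, "aperture":0},
    {"aperture":0},
    {"sx":-0.02, "sy":0.009, "aperture":0},
    {"sx":-0.03, "sy":0.014, "aperture":0},
    {"sx":-0.03, "sy":0.014, "aperture":0},
    {"sx":-0.004, "aperture":0},
    {"aperture":0},
  ],
)

```text
time_s: 7.6
position: [0.6016, -0.1764, 0.2781]
tool_rot: [[-0.996, 0.091, -0.001], [0.091, 0.996, 0.0], [0.001, 0.0, -1.0]]
ft_force: [-0.6, 0.0, 0.1]
grip_width: 0.0
gripper_force: 0.0
```

```bash
python3 - <<'E'
from h import *
from rig import env
where((0,0,225))
d=env.get_image('scene');np.savez('pics/s6.npz',**d)
cv2.imwrite('pics/s6.png',cv2.convertScaleAbs(cv2.resize(d['pixels'][140:270,240:370],None,fx=4.6,fy=4.6,interpolation=cv2.INTER_CUBIC)[:,:,::-1],alpha=1.5,beta=12))
for X in((0,0,217),(0,0,208)):print(X,proj(d,O+[0,0,X[2]/1e3]))
E
```

```text
t 7.6 tip rot-frame mm [  0.5   0.6 267.1] ft [-0.6  0.   0.1] w 0.0 toolx yaw err 0.1
  to [  0.   0. 225.] delta [ 0.0004 -0.0006  0.0421]
(0, 0, 217) [318.1416509  177.51552601]
(0, 0, 208) [318.00588601 181.19935928]
```

View pics/s6.png

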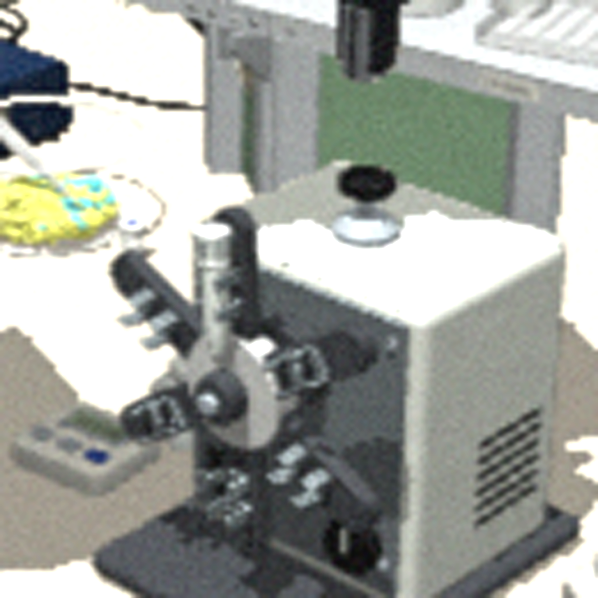

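The tube stands upright, and the fingertips (px 320,155) hang straight above the pin head (px 320,179). Now pressing the pin.

>>> creep_tool(
  rows=[
    {"sz":0.015, "aperture":0},
    {"sz":0.015, "aperture":0},
    {"sz":0.01, "aperture":0},
    {"sz":0.004, "aperture":0},
    {"sz":0.003, "aperture":0},
    {"sz":0.002, "aperture":0},
    {"sz":0.002, "aperture":0},
    {"aperture":0},
  ],
)

```text
time_s: 8.45
position: [0.6014, -0.1767, 0.228]
tool_rot: [[-0.996, 0.092, 0.0], [0.092, 0.996, -0.0], [-0.0, -0.0, -1.0]]
ft_force: [0.2, 0.8, -0.5]
grip_width: -0.0
gripper_force: 0.0
```

```bash
python3 -c "
from h import *
where()"
```

```text
t 8.45 tip rot-frame mm [  0.4   0.4 217. ] ft [ 0.2  0.8 -0.5] w -0.0 toolx yaw err 0.0
```

>>> creep_tool(
  rows=[
    {"sz":0.002, "aperture":0},
    {"sz":0.002, "aperture":0},
    {"sz":0.002, "aperture":0},
    {"sz":0.002, "aperture":0},
    {"aperture":0},
  ],
)

```text
time_s: 8.95
position: [0.6014, -0.1766, 0.2195]
tool_rot: [[-0.996, 0.092, -0.0], [0.092, 0.996, 0.0], [0.0, 0.0, -1.0]]
ft_force: [0.9, -0.1, 1.0]
grip_width: -0.0002
gripper_force: 0.6
```

>>> creep_tool(
  rows=[
    {"sz":0.001, "aperture":0},
    {"sz":0.001, "aperture":0},
    {"aperture":0},
  ],
)

```text
time_s: 9.25
position: [0.6014, -0.1766, 0.219]
tool_rot: [[-0.996, 0.092, 0.001], [0.092, 0.996, -0.001], [-0.001, -0.001, -1.0]]
ft_force: [-1.7, 0.4, 8.3]
grip_width: 0.0002
gripper_force: 4.3
```

```bash
python3 -c "
from h import *
where()"
```

```text
t 9.25 tip rot-frame mm [  0.4   0.4 208. ] ft [-1.7  0.4  8.3] w 0.0002 toolx yaw err 0.0
```

>>> creep_tool(
  rows=[
    {"sz":0.001, "aperture":0},
    {"sz":0.0005, "aperture":0},
    {"aperture":0},
    {"aperture":0},
  ],
)

```text
time_s: 9.65
position: [0.6015, -0.1767, 0.2189]
tool_rot: [[-0.996, 0.092, 0.003], [0.092, 0.996, -0.002], [-0.003, -0.001, -1.0]]
ft_force: [-4.2, 2.0, 16.1]
grip_width: 0.0003
gripper_force: 8.1
```

```bash
python3 -c "
from h import *
where()"
```

```text
t 9.65 tip rot-frame mm [  0.5   0.3 207.9] ft [-4.2  2.  16.1] w 0.0003 toolx yaw err 0.0
```

The pin is against its stop at 208 mm: the force climbs with no further travel. Lifting away and checking.

>>> creep_tool(
  rows=[
    {"sz":-0.01, "aperture":0},
    {"sz":-0.02, "aperture":0},
    {"sz":-0.03, "aperture":0},
    {"sz":-0.03, "aperture":0},
    {"sz":-0.02, "aperture":0},
    {"aperture":0},
    {"aperture":0},
    {"aperture":0},
  ],
)

```text
time_s: 10.45
position: [0.6011, -0.1765, 0.3247]
tool_rot: [[-0.996, 0.092, -0.003], [0.092, 0.996, 0.001], [0.003, 0.001, -1.0]]
ft_force: [0.5, 0.5, -0.3]
grip_width: -0.0001
gripper_force: 0.0
```

```bash
python3 - <<'E'
from h import *
from rig import env
where()
d=env.get_image('scene');np.savez('pics/s7.npz',**d);e=load('s6');f=load('scene0')
def pin(d):
    g=d['pixels'][172:196,308:332].max(2);m=(g<75).astype(np.uint8);n,l,st,c=cv2.connectedComponentsWithStats(m);i=1+np.argmax(st[1:,4]);return c[i]+[308,172],st[i]
print(pin(f),pin(e),pin(d))
cv2.imwrite('pics/s7.png',cv2.convertScaleAbs(cv2.resize(d['pixels'][150:300,230:400],None,fx=4,fy=4,interpolation=cv2.INTER_CUBIC)[:,:,::-1],alpha=1.5,beta=12))
E
```

```text
t 10.45 tip rot-frame mm [ -0.    0.5 313.7] ft [ 0.5  0.5 -0.3] w -0.0001 toolx yaw err 0.0
(array([319.83838384, 179.48484848]), array([ 6,  2, 13, 13, 99], dtype=int32)) (array([319.26315789, 179.90526316]), array([ 5,  4, 13, 11, 95], dtype=int32)) (array([319.13978495, 183.1827957 ]), array([ 5,  7, 13,  9, 93], dtype=int32))
```

View pics/s7.png

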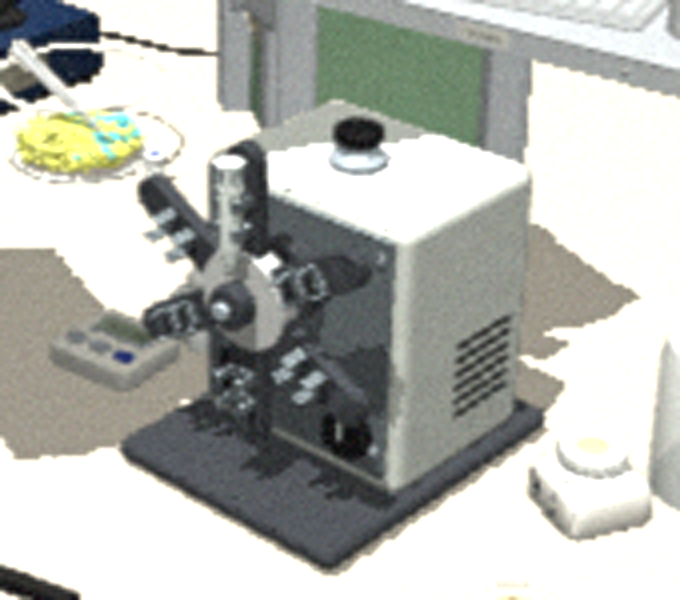

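The tube is upright with its cap at scene px (287,190). The pin head dropped about 3.3 px; the full 9 mm travel would show as about 3.7 px. The bystanders have not moved and the robot is clear, so I'm handing in.

```bash
python3 -c "
from rig import env
print(env.close_job())"
```

```text
the job is handed in; nothing more can be done
None
```

The tube's arm points straight up (within about 1° before the pin went in), cap on top, the index pin is pressed fully down to its stop, and the job was handed in at about 10.5 s; one push briefly pressed about 18 N onto an arm's end before I backed off and went lower.

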